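# Nest a filter cartridge in the vacuum manifold and set the vacuum

## Task

Stand the blue-capped filter cartridge upright in the tapered sleeve of the vacuum manifold without dropping it, and let go of it while the sleeve is still raised; then press straight down on its cap until the sleeve's red flange is fully home on the manifold. Then turn the vacuum dial clockwise three clicks from off, to the green mark, and let go. Leave everything else where it stands.

Things in the scene. Friction and masses are not known exactly. Their poses are not given: they have to be found in the camera images.
- cart_center (a point): Cartridge to fit: white, blue cap and band, rigid, 105 mm tall, 0.15 to 0.31 kg, upright on its foot. Point on its axis half-way up (52.5 mm above the foot), z up its axis. Tapered nose: radius 16 mm at the foot, 28 mm at 45 mm up; from 48 mm up a 60 mm diameter cylinder (grip there, e.g. 75 mm above the foot); flat top. May stand where the spare or amber bottle does in another run.
- spare_center (a point): Spare cartridge, same shape, with an orange cap and band; leave it. Point half-way up its axis (52.5 mm above the foot).
- sleeve_mouth (a point): Centre of the top face of the black tapered sleeve; its red flange is 88 mm across, 8 mm thick. z up its axis. Conical bore: radius 27 mm here, 16.5 mm at its lower end 40 mm below. Seated on the taper, the cartridge's foot is about 42 mm below this point, its middle about 10.5 mm and its top about 63 mm above. Moves with the sleeve: 73 mm above the bench when fully raised, 58 mm home.
- sleeve (a joint): How far the sleeve has slid straight down into the manifold, m: 0 to 0.003 at the start (raised), 0.015 fully home, red flange on the manifold's top. Stiff: about 10 N of friction and 30 N per m/s of drag; it stays where it is left and bears the cartridge's weight without moving.
- dial (a joint): Angle of the vacuum dial, rad, growing clockwise seen from above. 0 = off, where it starts; a click (detent) every 0.4 rad, up to 2.8; the third click, 1.2 rad, is at the green mark. Peak turning moment about 0.055 N m; released between clicks it springs to the nearest one.
- dial_grip (a point): Grip point of the dial, on its vertical axis, 82 mm above the bench, 14 mm below the top of its bar. The black bar is 58 mm long, 16 mm wide and 34 mm tall; this point's x lies along the bar, y across it, both turn with it. A white line marks the pointer end, -x. The round skirt under the bar is 62 mm across, its top 63 mm above the bench.
- manifold: Vacuum manifold: fixed grey block, 130 mm (its x) by 250 mm (its y), 50 mm tall, origin at the centre of its underside, on the bench; stands at any of many places and yaws. The sleeve's axis is at local y = -65 mm, the dial's at local y = +65 mm, both at x = 0. A brass outlet stub points to local +x.
- reagent: Amber bottle with an orange cap, 60 mm diameter, 125 mm tall, origin under its foot; leave it.
- tube_rack: Blue tube rack, about 100 by 220 mm, 79 mm tall with tubes, origin at the centre of its underside; leave it.
- green_rack: Green tube rack, about 100 by 100 mm, 79 mm tall with tubes, origin at the centre of its underside; leave it.
- tip_box: Maroon and cream pipette tip box, 85 by 120 by 72 mm, origin at the centre of its underside; leave it.
- jar: Clear jar with a white cap, 70 mm diameter, 85 mm tall, origin under its foot; leave it.
Not all that is in view belongs to the job. What is shaped like the part that bears cart_center but turquoise or yellow is not meant.

How it is judged:
By the outcome, as a careful person would: the job done as asked, in the order asked, and still so for the second after the job is handed in, with the robot touching nothing.
It also fails if it takes over 58 s, if anything falls off the work surface, if the arm or the gripper's body presses on something with over 40 N, if the wrist force passes 120 N, or if a joint passes its speed limit or range.

## Robot

A 7-joint arm with a two-finger parallel gripper is mounted at the origin on the work surface. World frame = base frame: x ahead of the robot, y to its left, z up, the work surface at z = 0. Lengths are in m, angles in rad, forces in N, time in s.
With the tool pointing down it reaches from about 0.4 to 0.85 m from the base axis. Payload 10.4 kg.
Tool frame: the origin (TCP) lies midway between the tips of the shut fingers; the grasp point (between the pads) lies hold_point_z behind it (hold_point_z is the distance from the TCP to the grasp point, in m); z points along the fingers, y is the line along which they close (so a half turn about z gives the same grasp; the last joint's range is limited). The gripper opens to 87 mm and grips with 3 to 60 N. Pads are 19 mm wide; open, the fingers measure 117 mm over their backs; the gripper's body (75 mm by 190 mm) begins 51 mm behind the grasp point.
Start: joints at [1.147, 0.332, -0.065, 1.46, 0.022, 1.35, -0.088], TCP at [0.244, -0.575, 0.223] pointing down, gripper open.
Joint ranges: [-2.6, 2.6], [-0.5, 2.12], [-1.47, 1.34], [0.16, 2.42], [-1.27, 4.41], [0.06, 2.06], [-2.6, 2.6]. Speed limits (rad/s): [2.22, 2.22, 2.79, 2.79, 3.14, 3.14, 3.14].

## Interface

Orientations are given as a unit quaternion [x, y, z, w].
In Python, from bench import * gives the robot as it stands. The module is installed in compiled form; this text tells all that it offers.
- The arm moves only by the tool drive_tool, never from a script. Its argument "increments" is a list of rows, each a list of 6 numbers: the shift along the tool's x, y, z scaled (see below), then the turn, a rotation vector about the tool's x, y, z scaled (see below). In form: [[dx, dy, dz, rx, ry, rz], ...]. A call has exactly 5 rows; each row is the pose to reach, as a shift and turn from the pose commanded when the call began, along the tool's axes at that moment; what a row does not reach only later rows make up. The controller multiplies each number of a shift by 300 mm and each number of a turn by pi/4 rad. A row lasts 1/12 s, in which the tool goes at most 41.7 mm and 7.16 degrees, less where a joint would pass 70% of its speed; a pose out of reach is approached as far as the arm can. A call with a number of a shift or a turn outside -1 to 1 is refused whole. A call with a gripper value outside its range is refused whole. "claw" is the closure, from 0 (fully open) to 1 (shut), set as the call begins (left out, the last holds). The fingers move at their own pace and stop on an object; "force" is the grip in N (left out, the last holds). Time passes only in rows, so rows that repeat a pose let the fingers close, or fill a call up. It gives the time, the measured TCP pose, the force, the opening and the grip force at its end, in the units of the state.
- read_state(): the state, without advancing time (a new reading comes with each control period).
- camera(name): name is "side" or "top"; returns the picture (400x640x3 uint8, blue, green, red); there is no depth.
- get_calibration(name): a dict with "K" (3x3 intrinsics, pixels), "position" and "rotation" of the camera in the world. Camera axes: x right, y down, z forward; pixel columns grow to the right and rows downward; lengths in m; the calibration is good to about 2 mm. A picture is of the moment at which its call begins. get_calibration takes no time and is no camera call.
- close_job(): hands the job in; it is judged then, once.
The state is a dict: "time": time; "joint_positions": joint angles; "joint_vel": joint speeds; "joint_torque": joint torques, N m; "ee_pos": TCP position; "eef_rot": TCP orientation; "ft_force": force on the tool from outside, world axes, zero at the start; "torque": the same for the moment, N m; "width": finger opening in m; "grip_force": force on a finger pad.
Only numpy, scipy, OpenCV 4.12 (cv2) and the standard library are available. Lean on these libraries where they do the work, as an engineer would, in place of code of your own. Each camera call takes 0.05 s, during which the arm holds its last target. There are 200 camera calls.

## Working session

There is one attempt and no reset: what is moved stays moved. The work goes in short steps, Python scripts to look and compute and a tool call to move; the robot and the scene stay as the last step left them, time stands still between calls to the robot, and variables do not carry over. Pictures are saved under pics/ and viewed, at most 10 in all, crops included, and the job is handed in when it is done.

Besides the shell and the picture viewer there is one more tool, called after "Request:" as name([rows], argument=value, ...), one row to a line, values as JSON. drive_tool: Moves the arm, as the interface text tells. Its arguments: {"type":"object","properties":{"increments":{"type":"array","items":{"type":"array","items":{"type":"number"}}},"claw":{"type":"number"},"force":{"type":"number"}},"required":["increments"]}

```bash
mkdir -p pics
python3 - <<'E'
from bench import *
import cv2
for n in("side","top"):
    cv2.imwrite(f"pics/{n}0.png",camera(n)); c=get_calibration(n); print(n,c)
s=read_state(); print(s)
E
```

```text
side {'K': array([[499.72550878,   0.        , 310.09222942],
       [  0.        , 499.72550878, 198.17969477],
       [  0.        ,   0.        ,   1.        ]]), 'position': array([-0.09936173,  0.99985369,  1.17934903]), 'rotation': array([-0.28151598,  0.87396798, -0.37678032,  0.12233284])}
top {'K': array([[498.02778193,   0.        , 317.18617956],
       [  0.        , 498.02778193, 192.68748002],
       [  0.        ,   0.        ,   1.        ]]), 'position': array([0.3144187 , 0.04509717, 1.27922959]), 'rotation': array([ 0.72762714, -0.67779707,  0.07368195, -0.07563635])}
{'time': 0.1, 'joint_positions': array([ 1.14739913,  0.33282331, -0.06468193,  1.46081862,  0.02159338,
        1.34984923, -0.08850054]), 'joint_vel': array([ 0.00130372, -0.00352239, -0.00043208, -0.00303754,  0.00054793,
        0.00061153,  0.00017099]), 'joint_torque': array([ 1.14737330e-03, -6.24542499e+01,  2.42549856e-02, -3.90713847e+01,
       -6.14385610e-02,  3.66039842e-02,  9.79799188e-05]), 'ee_pos': array([ 0.2437146 , -0.57518501,  0.22184278]), 'eef_rot': array([ 9.79987201e-01,  1.99059598e-01, -1.44143227e-04, -5.84279629e-04]), 'ft_force': array([-0.97591541,  0.89833633,  0.52438368]), 'torque': array([-0.00848537, -0.01810284, -0.00819727]), 'grip_force': 0.0, 'width': 0.08720726107215734}
```

View pics/top0.png

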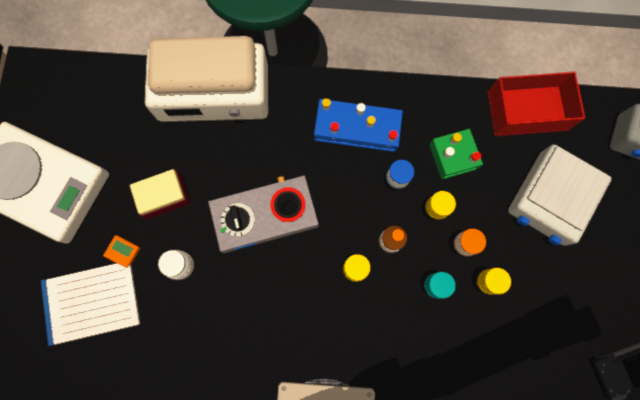

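View pics/side0.png

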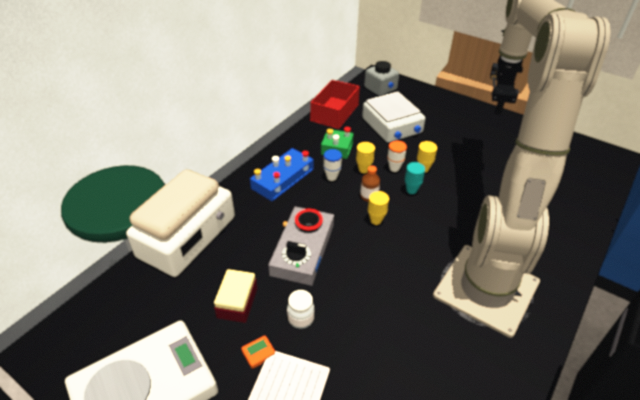

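The top view shows the blue cap at (401,172), the sleeve's red ring at (288,205), and the dial at (237,219) with its green mark lower left. The yellow, teal and orange parts and the amber bottle stand right and below. The side view agrees: blue cap at (332,158), ring at (308,220).

```bash
cat > h.py <<'E'
from bench import *
import bench,cv2,numpy as np
from scipy.spatial.transform import Rotation as R
def cast(n,uv,z):
    c=get_calibration(n); d=R.from_quat(c["rotation"]).as_matrix()@np.linalg.inv(c["K"])@[uv[0],uv[1],1]
    p=c["position"]; return p+d*(z-p[2])/d[2]
def proj(n,P):
    c=get_calibration(n); q=c["K"]@(R.from_quat(c["rotation"]).as_matrix().T@(np.array(P)-c["position"])); return q[:2]/q[2]
def mask(im,lo,hi,roi):
    m=cv2.inRange(cv2.cvtColor(im,cv2.COLOR_BGR2HSV),lo,hi); o=np.zeros_like(m); a,b,c,d=roi; o[b:d,a:c]=m[b:d,a:c]; return o
def big(m): return max(cv2.findContours(m,cv2.RETR_EXTERNAL,cv2.CHAIN_APPROX_NONE)[0],key=cv2.contourArea)
def delta(target,yaw=None):
    "shift (scaled) in tool axes to a target TCP; yaw: world direction angle wanted for tool y"
    s=read_state(); M=R.from_quat(s["eef_rot"]); d=M.inv().apply(np.array(target)-s["ee_pos"])/.3
    print("tcp",s["ee_pos"].round(4),"t",round(s["time"],2),"shift",d.round(3))
    if yaw is not None:
        y=np.array([np.cos(yaw),np.sin(yaw),0]); T=R.from_matrix(np.c_[np.cross(y,[0,0,-1]),y,[0,0,-1]])
        print("turn",((M.inv()*T).as_rotvec()/(np.pi/4)).round(3))
E
python3 - <<'E'
from h import *
print([x for x in dir(bench) if x[0]!='_'],getattr(bench,'hold_point_z',None))
t=cv2.imread("pics/top0.png");s=cv2.imread("pics/side0.png")
c=big(mask(t,(100,100,60),(125,255,255),(383,150,420,190)));e=cv2.minEnclosingCircle(c);print("cap",e,cast("top",e[0],.105))
f=big(cv2.bitwise_or(mask(t,(0,150,80),(8,255,255),(262,180,312,230)),mask(t,(172,150,80),(180,255,255),(262,180,312,230))))
e=cv2.fitEllipse(f);print("ring",e,cast("top",e[0],.072))
f=big(cv2.bitwise_or(mask(s,(0,150,80),(8,255,255),(285,200,330,240)),mask(s,(172,150,80),(180,255,255),(285,200,330,240))))
e=cv2.fitEllipse(f);print("ring side",e,cast("side",e[0],.072))
c=big(mask(s,(100,100,60),(125,255,255),(320,145,345,172)));print("cap side bbox",cv2.boundingRect(c))
P=cast("top",cv2.minEnclosingCircle(big(mask(t,(100,100,60),(125,255,255),(383,150,420,190))))[0],.105);print("proj cap top in side",proj("side",P))
for n,p,z in(("dial",(237,218),.09),("stub",(281,180),.03),("green",(222,230),.06),("amber",(397,235),.125),("grn",(456,153),.06),("blue rack corner",(400,148),.06)): print(n,cast("top",p,z).round(3))
a=cv2.resize(t[165:255,200:330],None,fx=4.4,fy=4.4,interpolation=2);cv2.imwrite("pics/crop1.png",a)
E
```

```text
['PlanningError', 'camera', 'close_job', 'get_calibration', 'hold_point_z', 'read_state'] 0.0187
cap ((401.243896484375, 171.4146270751953), 13.015564918518066) [ 0.63381357 -0.14317362  0.105     ]
ring ((287.36907958984375, 204.14833068847656), (33.88828659057617, 34.25522994995117), 39.45069885253906) [0.53933485 0.12899763 0.072     ]
ring side ((308.4684753417969, 219.22216796875), (22.306745529174805, 26.53339195251465), 80.9698486328125) [0.53678555 0.12800452 0.072     ]
cap side bbox (323, 149, 19, 13)
proj cap top in side [331.72711247 154.99129838]
dial [0.493 0.246 0.09 ]
stub [0.609 0.154 0.03 ]
green [0.466 0.285 0.06 ]
amber [ 0.475 -0.135  0.125]
grn [ 0.705 -0.288  0.06 ]
blue rack corner [ 0.708 -0.145  0.06 ]
```

View pics/crop1.png

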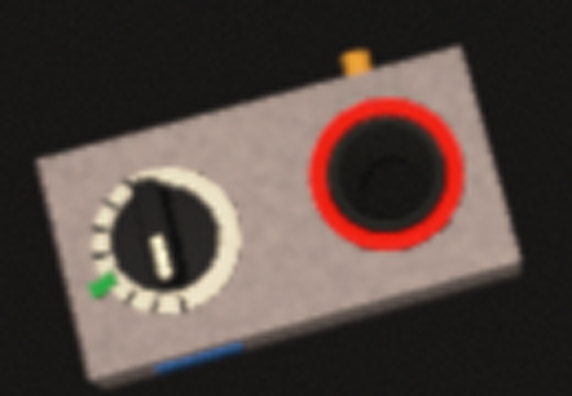

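The crop shows the red ring, centred at crop (387,175), and the dial bar along the block's x axis with its pointer down (off). The green mark lies clockwise of it at crop (103,286).

Run:
```python
from h import *
f=lambda u,v:(200+u/4.4,165+v/4.4)
a=cast("top",f(38,158),.05);b=cast("top",f(460,45),.05);d=(a-b)[:2];psi=np.arctan2(d[1],d[0]);print("edge",a,b,np.linalg.norm(d),"psi",psi,np.degrees(psi))
print("dial",np.array([.538,.1285])+.13*d/np.linalg.norm(d),cast("top",f(165,236),.096),cast("top",f(166,240),.055))
delta([.634,-.143,.22],np.radians(-113.5))
```

```text
edge [0.5376036  0.32850805 0.05      ] [0.62115424 0.09316742 0.05      ] 0.24973169995830274 psi 1.9119363147121313 109.54588153080145
dial [0.49450699 0.2510086 ] [0.49104835 0.24380985 0.096     ] [0.49493622 0.24989577 0.055     ]
tcp [ 0.2437 -0.5752  0.2218] t 0.1 shift [ 1.76  -0.819  0.007]
turn [-1.000e-03  1.000e-03  1.033e+00]
```

Request:
drive_tool([
  [0.117,-0.055,0,0,0,0],
  [0.235,-0.109,0,0,0,0],
  [0.352,-0.164,0,0,0,0],
  [0.469,-0.218,0,0,0,0],
  [0.587,-0.273,0,0,0,0],
], claw=0)

```text
time: 0.52
ee_pos: [0.3748, -0.4298, 0.2223]
eef_rot: [0.98, 0.199, -0.0, -0.0]
ft_force: [1.1, -0.3, 0.1]
width: 0.087
grip_force: 0.0
```

Request:
drive_tool([
  [0.117,-0.055,0,0,0,0],
  [0.235,-0.109,0,0,0,0],
  [0.352,-0.164,0,0,0,0],
  [0.469,-0.218,0,0,0,0],
  [0.587,-0.273,0,0,0,0],
])

```text
time: 0.93
ee_pos: [0.505, -0.2857, 0.2224]
eef_rot: [0.98, 0.199, -0.0, -0.0]
ft_force: [0.1, -0.7, -0.6]
width: 0.0871
grip_force: 0.0
```

Request:
drive_tool([
  [0.117,-0.055,0,0,0,0.1],
  [0.235,-0.109,0,0,0,0.2],
  [0.352,-0.164,0,0,0,0.3],
  [0.469,-0.218,0,0,0,0.4],
  [0.587,-0.273,0,0,0,0.5],
])

```text
time: 1.35
ee_pos: [0.6352, -0.1417, 0.2222]
eef_rot: [1.0, 0.002, -0.0, 0.0]
ft_force: [1.3, -0.2, 0.7]
width: 0.0872
grip_force: 0.0
```

Request:
drive_tool([
  [0,0,0,0,0,0.12],
  [0,0,0,0,0,0.25],
  [0,0,0,0,0,0.38],
  [0,0,0,0,0,0.53],
  [0,0,0,0,0,0.53],
])

```text
time: 1.77
ee_pos: [0.6343, -0.1431, 0.222]
eef_rot: [0.979, -0.205, -0.0, 0.0]
ft_force: [-0.2, 0.2, 0.2]
width: 0.0874
grip_force: 0.0
```

Run:
```python
from h import *
delta([.634,-.143,.058],np.radians(-113.5)); print(read_state()["joint_positions"].round(2),read_state()["ft_force"])
```

```text
tcp [ 0.6343 -0.1431  0.222 ] t 1.77 shift [-0.    -0.     0.547]
turn [ 0.001  0.001 -0.004]
[ 0.35  0.4  -0.27  1.38  0.11  1.38 -1.9 ] [-0.21993407  0.2251126   0.18919668]
```

Request:
drive_tool([
  [0,0,0.1,0,0,0],
  [0,0,0.2,0,0,0],
  [0,0,0.29,0,0,0],
  [0,0,0.36,0,0,0],
  [0,0,0.42,0,0,0],
])

```text
time: 2.18
ee_pos: [0.6334, -0.143, 0.0942]
eef_rot: [0.98, -0.2, -0.001, 0.0]
ft_force: [1.2, -0.0, 0.0]
width: 0.0871
grip_force: 0.0
```

Request:
drive_tool([
  [0,0,0.05,0,0,0],
  [0,0,0.09,0,0,0],
  [0,0,0.12,0,0,0],
  [0,0,0.126,0,0,0],
  [0,0,0.126,0,0,0],
])

```text
time: 2.6
ee_pos: [0.6343, -0.1431, 0.0585]
eef_rot: [0.979, -0.202, -0.0, -0.0]
ft_force: [-0.3, -0.4, 0.2]
width: 0.0874
grip_force: 0.0
```

Request:
drive_tool([
  [0,0,0,0,0,0],
  [0,0,0,0,0,0],
  [0,0,0,0,0,0],
  [0,0,0,0,0,0],
  [0,0,0,0,0,0],
], claw=1, force=25)

```text
time: 3.02
ee_pos: [0.6346, -0.1434, 0.0593]
eef_rot: [0.979, -0.203, 0.0, 0.0]
ft_force: [-1.4, -1.4, 0.8]
width: 0.0616
grip_force: 0.6
```

Request:
drive_tool([
  [0,0,0,0,0,0],
  [0,0,0,0,0,0],
  [0,0,0,0,0,0],
  [0,0,0,0,0,0],
  [0,0,0,0,0,0],
])

```text
time: 3.43
ee_pos: [0.6346, -0.1434, 0.0591]
eef_rot: [0.979, -0.203, 0.0, 0.0]
ft_force: [-0.3, -1.6, 3.7]
width: 0.0602
grip_force: 24.8
```

Request:
drive_tool([
  [0,0,-0.05,0,0,0],
  [0,0,-0.13,0,0,0],
  [0,0,-0.21,0,0,0],
  [0,0,-0.29,0,0,0],
  [0,0,-0.37,0,0,0],
])

```text
time: 3.85
ee_pos: [0.6339, -0.1427, 0.17]
eef_rot: [0.979, -0.202, -0.001, -0.0]
ft_force: [0.6, -0.7, -2.5]
width: 0.0598
grip_force: 24.8
```

Request:
drive_tool([
  [0,0,-0.07,0,0,0],
  [0,0,-0.12,0,0,0],
  [0,0,-0.15,0,0,0],
  [0,0,-0.16,0,0,0],
  [0,0,-0.16,0,0,0],
])

```text
time: 4.27
ee_pos: [0.6344, -0.1429, 0.2175]
eef_rot: [0.979, -0.203, -0.0, -0.0]
ft_force: [0.0, 0.2, -3.7]
width: 0.0596
grip_force: 24.8
```

Run:
```python
from h import *
delta([.538,.1285,.218],np.radians(-113.5)); s=read_state();print(s["width"],s["grip_force"],s["ft_force"])
cv2.imwrite("pics/side1.png",camera("side"))
t=camera("side"); cv2.imwrite("pics/side1c.png",cv2.resize(t[60:260,220:480],None,fx=3,fy=3))
```

```text
tcp [ 0.6344 -0.1429  0.2175] t 4.27 shift [-0.654 -0.703 -0.002]
turn [-0.     0.     0.003]
0.05964664015162238 24.795144670049893 [ 0.04317022  0.23905656 -3.66353008]
```

View pics/side1c.png

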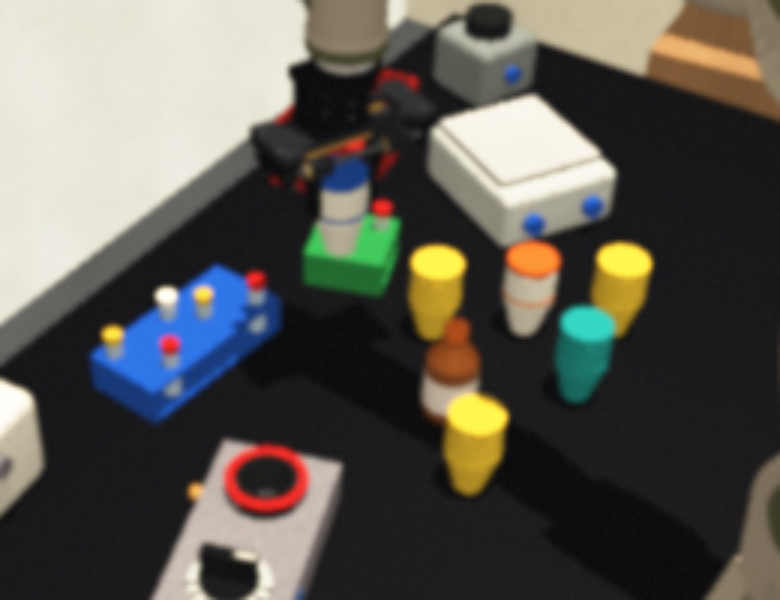

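The cartridge hangs upright in the gripper at crop (345,205), clear of the racks, and the sleeve is empty.

Request:
drive_tool([
  [0,0,0,0,0,-0.13],
  [0,0,0,0,0,-0.28],
  [0,0,0,0,0,-0.43],
  [0,0,0,0,0,-0.58],
  [0,0,0,0,0,-0.73],
])

```text
time: 4.78
ee_pos: [0.6339, -0.143, 0.2161]
eef_rot: [0.996, 0.085, -0.001, -0.0]
ft_force: [0.1, -0.8, -2.5]
width: 0.0598
grip_force: 24.8
```

Request:
drive_tool([
  [0,0,0,0,0,-0.15],
  [0,0,0,0,0,-0.3],
  [0,0,0,0,0,-0.45],
  [0,0,0,0,0,-0.6],
  [0,0,0,0,0,-0.75],
])

```text
time: 5.2
ee_pos: [0.6338, -0.143, 0.2161]
eef_rot: [0.929, 0.371, -0.001, -0.001]
ft_force: [0.6, -0.4, -1.8]
width: 0.0594
grip_force: 24.8
```

Request:
drive_tool([
  [0,0,0,0,0,-0.15],
  [0,0,0,0,0,-0.3],
  [0,0,0,0,0,-0.45],
  [0,0,0,0,0,-0.6],
  [0,0,0,0,0,-0.75],
])

```text
time: 5.62
ee_pos: [0.6339, -0.143, 0.2162]
eef_rot: [0.781, 0.625, -0.001, -0.001]
ft_force: [-0.7, -0.9, -2.4]
width: 0.0594
grip_force: 24.8
```

Request:
drive_tool([
  [0,0,0,0,0,-0.15],
  [0,0,0,0,0,-0.3],
  [0,0,0,0,0,-0.45],
  [0,0,0,0,0,-0.6],
  [0,0,0,0,0,-0.73],
])

```text
time: 6.03
ee_pos: [0.6339, -0.1431, 0.2162]
eef_rot: [0.572, 0.82, -0.0, -0.001]
ft_force: [-0.0, 0.3, -2.5]
width: 0.0594
grip_force: 24.8
```

Run:
```python
from h import *
delta([.538,.1285,.218],np.radians(19.5)); s=read_state();print(s["width"],s["joint_positions"])
```

```text
tcp [ 0.6339 -0.1431  0.2162] t 6.03 shift [ 0.96   0.012 -0.005]
turn [-0.002 -0.002  0.015]
0.059360374798650646 [ 0.60699258  0.46462052 -0.63640805  1.3683809   0.27316247  1.3986192
  0.32669283]
```

Request:
drive_tool([
  [0.07,0.001,0,0,0,0],
  [0.17,0.002,0,0,0,0],
  [0.28,0.004,0,0,0,0],
  [0.39,0.005,0,0,0,0],
  [0.5,0.006,0,0,0,0],
])

```text
time: 6.45
ee_pos: [0.584, -0.0002, 0.2163]
eef_rot: [0.575, 0.818, -0.0, -0.001]
ft_force: [1.1, 0.3, -2.9]
width: 0.0597
grip_force: 24.8
```

Request:
drive_tool([
  [0.11,0.001,0,0,0,0],
  [0.22,0.002,0,0,0,0],
  [0.33,0.004,0,0,0,0],
  [0.42,0.005,0,0,0,0.008],
  [0.46,0.006,0,0,0,0.015],
])

```text
time: 6.87
ee_pos: [0.5378, 0.1335, 0.2169]
eef_rot: [0.578, 0.816, -0.0, -0.001]
ft_force: [0.0, 0.5, -2.0]
width: 0.0596
grip_force: 24.8
```

Request:
drive_tool([
  [0,0,0.07,0,0,0],
  [0,0,0.14,0,0,0],
  [0,0,0.21,0,0,0],
  [0,0,0.24,0,0,0],
  [0,0,0.25,0,0,0],
])

```text
time: 7.28
ee_pos: [0.5388, 0.1286, 0.1403]
eef_rot: [0.58, 0.815, -0.001, -0.001]
ft_force: [-0.1, -0.1, -1.4]
width: 0.0599
grip_force: 24.8
```

Run:
```python
from h import *
delta([.538,.1285,.09],np.radians(19.5)); s=read_state();print(s["width"],s["ft_force"])
a=camera("side");b=camera("top")
f=lambda i,r:cv2.resize(i[r[1]:r[3],r[0]:r[2]],(390,390),interpolation=2)
cv2.imwrite("pics/two2.png",np.hstack([f(a,(243,140,373,270)),f(b,(220,130,350,260))]))
```

```text
tcp [0.5388 0.1286 0.1403] t 7.28 shift [ 0.    -0.002  0.168]
turn [-0.005 -0.001 -0.008]
0.05994443084397111 [-0.10131092 -0.08098894 -1.36490361]
```

View pics/two2.png

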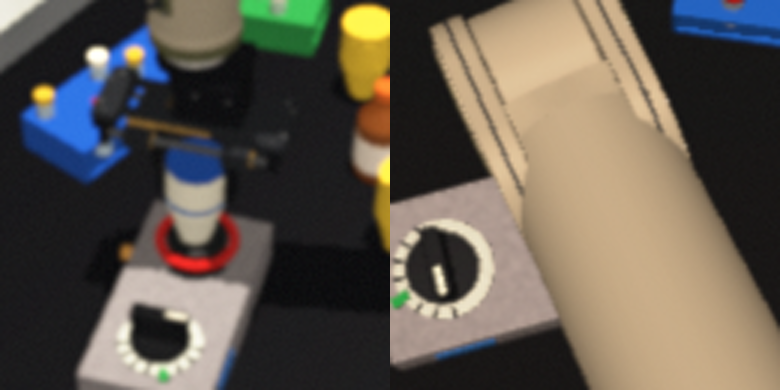

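The side crop shows the cartridge centred over the sleeve's ring at crop (197,238), its foot at the mouth. The arm hides the sleeve in the top view.

Request:
drive_tool([
  [0,0,0.03,0,0,0],
  [0,0,0.06,0,0,0],
  [0,0,0.09,0,0,0],
  [0,0,0.11,0,0,0],
  [0,0,0.125,0,0,0],
])

```text
time: 7.8
ee_pos: [0.5399, 0.1287, 0.1042]
eef_rot: [0.58, 0.815, -0.0, -0.0]
ft_force: [-0.0, -1.4, -0.9]
width: 0.0597
grip_force: 24.8
```

Request:
drive_tool([
  [0,0,0.006,0,0,0],
  [0,0,0.012,0,0,0],
  [0,0,0.018,0,0,0],
  [0,0,0.024,0,0,0],
  [0,0,0.024,0,0,0],
])

```text
time: 8.22
ee_pos: [0.5403, 0.1285, 0.0981]
eef_rot: [0.58, 0.815, -0.0, 0.0]
ft_force: [-1.6, -3.0, 1.4]
width: 0.0598
grip_force: 24.9
```

Request:
drive_tool([
  [-0.002,-0.002,0,0,0,0],
  [-0.004,-0.004,0,0,0,0],
  [-0.004,-0.004,0.004,0,0,0],
  [-0.004,-0.004,0.008,0,0,0],
  [-0.004,-0.004,0.008,0,0,0],
])

```text
time: 8.63
ee_pos: [0.5397, 0.1275, 0.0956]
eef_rot: [0.58, 0.815, 0.0, 0.0]
ft_force: [1.4, -0.3, -0.8]
width: 0.0596
grip_force: 24.9
```

Request:
drive_tool([
  [0,0,0.003,0,0,0],
  [0,0,0.006,0,0,0],
  [0,0,0.009,0,0,0],
  [0,0,0.009,0,0,0],
  [0,0,0.009,0,0,0],
])

```text
time: 9.05
ee_pos: [0.5398, 0.1271, 0.0931]
eef_rot: [0.58, 0.815, -0.0, 0.0]
ft_force: [0.5, -4.7, 3.6]
width: 0.0598
grip_force: 24.9
```

Request:
drive_tool([
  [-0.003,-0.001,0,0,0,0],
  [-0.006,-0.002,0,0,0,0],
  [-0.006,-0.002,0.003,0,0,0],
  [-0.006,-0.002,0.006,0,0,0],
  [-0.006,-0.002,0.006,0,0,0],
])

```text
time: 9.47
ee_pos: [0.5395, 0.1257, 0.091]
eef_rot: [0.58, 0.815, 0.0, 0.0]
ft_force: [2.2, -1.2, -0.3]
width: 0.0596
grip_force: 24.9
```

Request:
drive_tool([
  [0,0,0.003,0,0,0],
  [0,0,0.006,0,0,0],
  [0,0,0.007,0,0,0],
  [0,0,0.007,0,0,0],
  [0,0,0.007,0,0,0],
])

```text
time: 9.88
ee_pos: [0.5398, 0.1255, 0.0895]
eef_rot: [0.58, 0.815, 0.0, 0.0]
ft_force: [-0.2, -3.2, 5.3]
width: 0.0596
grip_force: 24.9
```

Request:
drive_tool([
  [-0.003,-0.001,0,0,0,0],
  [-0.003,-0.001,0,0,0,0],
  [-0.003,-0.001,0.002,0,0,0],
  [-0.003,-0.001,0.003,0,0,0],
  [-0.003,-0.001,0.003,0,0,0],
])

```text
time: 10.3
ee_pos: [0.5398, 0.1249, 0.0885]
eef_rot: [0.58, 0.815, 0.0, 0.0]
ft_force: [1.9, -1.1, 6.1]
width: 0.0595
grip_force: 25.0
```

Request:
drive_tool([
  [0,0,0,0,0,0],
  [0,0,0,0,0,0],
  [0,0,0,0,0,0],
  [0,0,0,0,0,0],
  [0,0,0,0,0,0],
], claw=0)

```text
time: 10.72
ee_pos: [0.5391, 0.1248, 0.0878]
eef_rot: [0.58, 0.815, -0.0, -0.0]
ft_force: [-0.4, -0.0, 0.5]
width: 0.0834
grip_force: 0.0
```

Request:
drive_tool([
  [0,0,0,0,0,0],
  [0,0,0,0,0,0],
  [0,0,0,0,0,0],
  [0,0,0,0,0,0],
  [0,0,-0.01,0,0,0],
])

```text
time: 11.13
ee_pos: [0.5391, 0.1245, 0.0907]
eef_rot: [0.58, 0.815, -0.0, -0.0]
ft_force: [0.4, 0.1, -0.5]
width: 0.0867
grip_force: 0.0
```

Request:
drive_tool([
  [0,0,-0.06,0,0,0],
  [0,0,-0.13,0,0,0],
  [0,0,-0.2,0,0,0],
  [0,0,-0.27,0,0,0],
  [0,0,-0.3,0,0,0],
], claw=0)

```text
time: 11.55
ee_pos: [0.5405, 0.1252, 0.1841]
eef_rot: [0.58, 0.815, 0.001, 0.001]
ft_force: [1.0, 0.4, 1.1]
width: 0.0872
grip_force: 0.0
```

Run:
```python
from h import *
delta([.538,.1285,.2],np.radians(19.5)); s=read_state();print(s["width"],s["ft_force"])
a=camera("side"); cv2.imwrite("pics/sideraw3.png",a)
cv2.imwrite("pics/side3.png",cv2.resize(a[130:270,240:380],(560,560),interpolation=2))
c=big(mask(a,(100,100,60),(125,255,255),(290,150,330,210)));print(cv2.boundingRect(c))
for h in(.133,.136): print(proj("side",[.5385,.1265,h]))
print("mouth",proj("side",[.538,.1275,.072]))
```

```text
tcp [0.5405 0.1252 0.1841] t 11.55 shift [ 0.013 -0.004 -0.053]
turn [ 0.004  0.001 -0.008]
0.08722941440697027 [1.0493342  0.41678846 1.13207574]
(299, 197, 20, 13)
[308.22064047 204.5408864 ]
[308.21638987 203.82380324]
mouth [308.24598746 218.96312519]
```

View pics/side3.png

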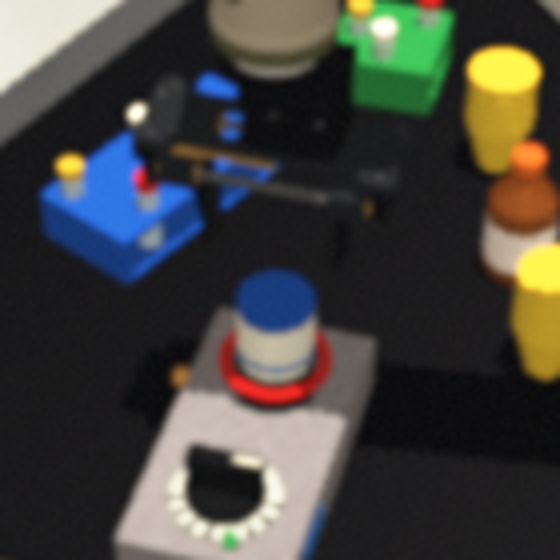

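The cartridge stands upright in the sleeve at crop (275,320), with the red flange still above the block and the gripper clear. Next I shut the fingers and press.

Request:
drive_tool([
  [0.006,-0.005,0,0,0,0],
  [0.006,-0.005,0,0,0,0],
  [0.006,-0.005,0,0,0,0],
  [0.006,-0.005,0,0,0,0],
  [0.006,-0.005,0,0,0,0],
], claw=1, force=20)

```text
time: 12.02
ee_pos: [0.5371, 0.1257, 0.1803]
eef_rot: [0.58, 0.815, -0.0, -0.0]
ft_force: [0.1, 0.7, -0.2]
width: 0.0617
grip_force: 0.0
```

Request:
drive_tool([
  [0,0,0,0,0,0],
  [0,0,0,0,0,0],
  [0,0,0,0,0,0],
  [0,0,0,0,0,0],
  [0,0,0,0,0,0],
])

```text
time: 12.43
ee_pos: [0.5375, 0.1259, 0.1811]
eef_rot: [0.58, 0.815, -0.0, 0.0]
ft_force: [0.3, -0.9, 0.3]
width: 0.0281
grip_force: 0.0
```

Request:
drive_tool([
  [0,0,0,0,0,0],
  [0,0,0,0,0,0],
  [0,0,0,0,0,0],
  [0,0,0,0,0,0],
  [0,0,0,0,0,0],
])

```text
time: 12.85
ee_pos: [0.5375, 0.1259, 0.1812]
eef_rot: [0.58, 0.815, 0.0, 0.0]
ft_force: [-0.2, 1.0, 0.4]
width: 0.0018
grip_force: 0.0
```

Run:
```python
from h import *
delta([.5385,.1265,.121],np.radians(19.5)); s=read_state();print(s["width"],s["ft_force"])
```

```text
tcp [0.5375 0.1259 0.1812] t 12.85 shift [0.001 0.004 0.201]
turn [ 0.     0.    -0.008]
0.001764705927764756 [-0.15002501  1.03175563  0.43472347]
```

Request:
drive_tool([
  [0.001,0.003,0.04,0,0,0],
  [0.001,0.003,0.08,0,0,0],
  [0.001,0.003,0.11,0,0,0],
  [0.001,0.003,0.125,0,0,0],
  [0.001,0.003,0.13,0,0,0],
])

```text
time: 13.27
ee_pos: [0.5375, 0.1262, 0.1405]
eef_rot: [0.58, 0.815, -0.001, -0.001]
ft_force: [-0.1, 0.3, -0.3]
width: 0.0005
grip_force: 0.0
```

Request:
drive_tool([
  [0,0,0.01,0,0,0],
  [0,0,0.02,0,0,0],
  [0,0,0.03,0,0,0],
  [0,0,0.04,0,0,0],
  [0,0,0.05,0,0,0],
])

```text
time: 13.68
ee_pos: [0.5392, 0.1268, 0.1282]
eef_rot: [0.58, 0.815, 0.001, 0.001]
ft_force: [-1.6, -0.4, 7.5]
width: 0.0007
grip_force: 3.9
```

Request:
drive_tool([
  [0,0,0.005,0,0,0],
  [0,0,0.01,0,0,0],
  [0,0,0.015,0,0,0],
  [0,0,0.02,0,0,0],
  [0,0,0.02,0,0,0],
])

```text
time: 14.1
ee_pos: [0.539, 0.1267, 0.122]
eef_rot: [0.58, 0.815, 0.001, 0.001]
ft_force: [-0.9, 0.3, 4.0]
width: 0.0005
grip_force: 2.1
```

Request:
drive_tool([
  [0,0,0.005,0,0,0],
  [0,0,0.01,0,0,0],
  [0,0,0.015,0,0,0],
  [0,0,0.02,0,0,0],
  [0,0,0.02,0,0,0],
])

```text
time: 14.52
ee_pos: [0.5408, 0.1275, 0.1205]
eef_rot: [0.58, 0.815, 0.002, 0.003]
ft_force: [-12.4, -4.7, 44.4]
width: 0.0006
grip_force: 21.9
```

Request:
drive_tool([
  [0,0,0.004,0,0,0],
  [0,0,0.01,0,0,0],
  [0,0,0.015,0,0,0],
  [0,0,0.02,0,0,0],
  [0,0,0.02,0,0,0],
])

```text
time: 14.93
ee_pos: [0.5423, 0.1281, 0.1198]
eef_rot: [0.58, 0.815, 0.003, 0.005]
ft_force: [-29.5, -9.4, 93.5]
width: 0.0006
grip_force: 46.2
```

Request:
drive_tool([
  [0,0,-0.02,0,0,0],
  [0,0,-0.04,0,0,0],
  [0,0,-0.06,0,0,0],
  [0,0,-0.1,0,0,0],
  [0,0,-0.15,0,0,0],
])

```text
time: 15.35
ee_pos: [0.5376, 0.1262, 0.154]
eef_rot: [0.58, 0.815, -0.001, -0.001]
ft_force: [-0.3, -0.2, -0.0]
width: 0.0006
grip_force: 0.0
```

Request:
drive_tool([
  [0,0,-0.05,0,0,0],
  [0,0,-0.1,0,0,0],
  [0,0,-0.15,0,0,0],
  [0,0,-0.18,0,0,0],
  [0,0,-0.2,0,0,0],
])

```text
time: 15.77
ee_pos: [0.5386, 0.1266, 0.2153]
eef_rot: [0.58, 0.815, 0.0, 0.0]
ft_force: [0.7, 0.0, 0.4]
width: 0.0005
grip_force: 0.0
```

Request:
drive_tool([
  [0,0,0,0,0,-0.15],
  [0,0,0,0,0,-0.3],
  [0,0,0,0,0,-0.45],
  [0,0,0,0,0,-0.6],
  [0,0,0,0,0,-0.75],
], claw=0)

```text
time: 16.18
ee_pos: [0.538, 0.1264, 0.2136]
eef_rot: [0.315, 0.949, -0.0, -0.0]
ft_force: [-0.3, -0.1, -2.1]
width: 0.026
grip_force: 0.0
```

Request:
drive_tool([
  [0,0,0,0,0,-0.15],
  [0,0,0,0,0,-0.3],
  [0,0,0,0,0,-0.45],
  [0,0,0,0,0,-0.6],
  [0,0,0,0,0,-0.75],
])

```text
time: 16.6
ee_pos: [0.538, 0.1263, 0.2137]
eef_rot: [0.026, 1.0, -0.0, -0.0]
ft_force: [-0.5, -0.3, -0.1]
width: 0.0589
grip_force: 0.0
```

Request:
drive_tool([
  [0,0,0,0,0,-0.15],
  [0,0,0,0,0,-0.3],
  [0,0,0,0,0,-0.42],
  [0,0,0,0,0,-0.49],
  [0,0,0,0,0,-0.49],
])

```text
time: 17.02
ee_pos: [0.538, 0.1263, 0.2136]
eef_rot: [-0.164, 0.987, 0.0, -0.001]
ft_force: [-0.4, 0.9, -0.5]
width: 0.0855
grip_force: 0.0
```

Run:
```python
from h import *
delta([.4945,.2500,.22],np.radians(109.5)); s=read_state();print(s["width"],s["ft_force"],s["joint_positions"])
a=camera("side"); 
cv2.imwrite("pics/side4.png",cv2.resize(a[190:290,250:350],(600,600),interpolation=2))
```

```text
tcp [0.538  0.1263 0.2136] t 17.02 shift [ 0.004  0.437 -0.021]
turn [ 0.001 -0.001 -0.015]
0.08549959654926258 [-0.38109017  0.86428612 -0.53445932] [ 0.54355865  0.33938473 -1.03408165  1.62648797  0.29714232  1.3473175
  1.36715053]
```

View pics/side4.png

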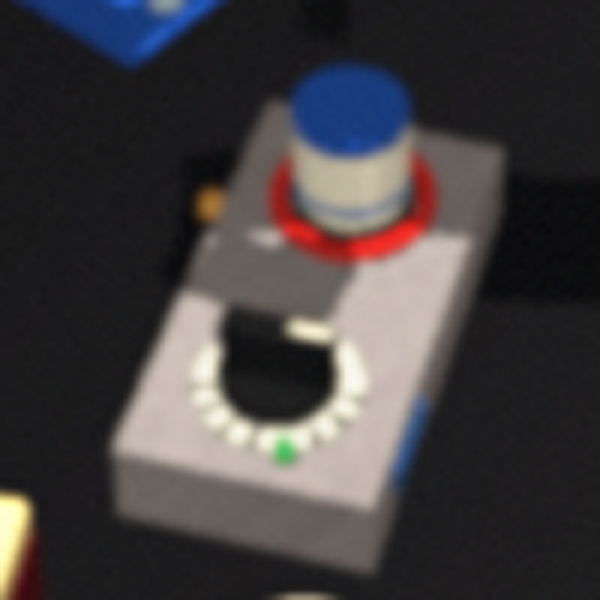

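The side crop shows the cartridge upright, the flange flat on the block at crop (353,205), and the dial at (275,365) still off.

Request:
drive_tool([
  [0.001,0.08,0,0,0,0],
  [0.002,0.18,0,0,0,0],
  [0.002,0.28,0,0,0,0],
  [0.002,0.38,0,0,0,-0.008],
  [0.002,0.434,0,0,0,-0.015],
], claw=0)

```text
time: 17.48
ee_pos: [0.494, 0.253, 0.2143]
eef_rot: [-0.169, 0.986, 0.0, -0.0]
ft_force: [0.7, 0.8, -0.2]
width: 0.0868
grip_force: 0.0
```

Request:
drive_tool([
  [0,0,0.06,0,0,0],
  [0,0,0.13,0,0,0],
  [0,0,0.2,0,0,0],
  [0,0,0.25,0,0,0],
  [0,0,0.27,0,0,0],
])

```text
time: 17.9
ee_pos: [0.4949, 0.2489, 0.1307]
eef_rot: [-0.167, 0.986, -0.0, -0.002]
ft_force: [-0.3, -0.1, -0.4]
width: 0.087
grip_force: 0.0
```

Run:
```python
from h import *
delta([.495,.249,.068],np.radians(109.5)); s=read_state();print(s["width"],s["ft_force"],s["joint_positions"])
a=camera("side"); b=camera("top")
f=lambda i,r:cv2.resize(i[r[1]:r[3],r[0]:r[2]],(390,390),interpolation=2)
cv2.imwrite("pics/two5.png",np.hstack([f(a,(240,190,340,290)),f(b,(190,160,290,260))]))
```

```text
tcp [0.4949 0.2489 0.1307] t 17.9 shift [-0.001  0.     0.209]
turn [-0.    -0.004 -0.006]
0.08698133145235508 [-0.27344029 -0.1373966  -0.36445051] [ 0.28794356  0.43689781 -1.02517398  1.7226952   0.39578399  1.21172144
  1.06716015]
```

View pics/two5.png

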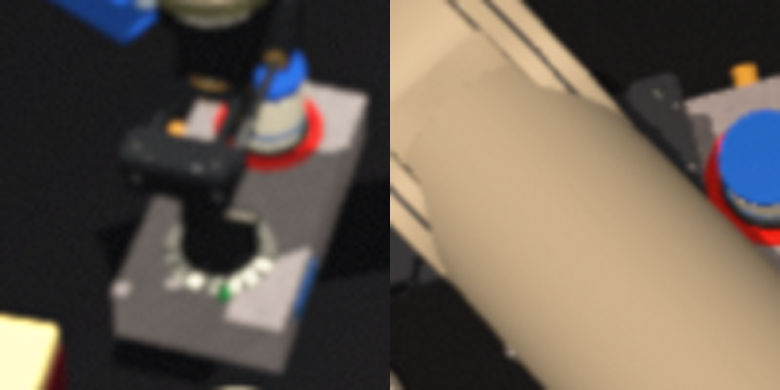

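The gripper straddles the dial bar (left crop, about (215,220)), and the cartridge beside it is untouched.

Request:
drive_tool([
  [0,0,0.05,0,0,0],
  [0,0,0.1,0,0,0],
  [0,0,0.15,0,0,0],
  [0,0,0.19,0,0,0],
  [0,0,0.206,0,0,0],
])

```text
time: 18.42
ee_pos: [0.4956, 0.2492, 0.07]
eef_rot: [-0.168, 0.986, -0.0, -0.001]
ft_force: [0.1, 0.9, -0.1]
width: 0.0871
grip_force: 0.0
```

Request:
drive_tool([
  [0,0,0,0,0,0],
  [0,0,0,0,0,0],
  [0,0,0,0,0,0],
  [0,0,0,0,0,0],
  [0,0,0,0,0,0],
], claw=1, force=20)

```text
time: 18.83
ee_pos: [0.4963, 0.2497, 0.0719]
eef_rot: [-0.168, 0.986, 0.0, 0.0]
ft_force: [-0.6, -0.3, -0.3]
width: 0.062
grip_force: 0.0
```

Request:
drive_tool([
  [0,0,0,0,0,0],
  [0,0,0,0,0,0],
  [0,0,0,0,0,0],
  [0,0,0,0,0,0],
  [0,0,0,0,0,0],
])

```text
time: 19.25
ee_pos: [0.4959, 0.2496, 0.0713]
eef_rot: [-0.168, 0.986, -0.0, -0.0]
ft_force: [0.3, -0.3, 0.5]
width: 0.0281
grip_force: 0.0
```

Request:
drive_tool([
  [0,0,0,0,0,0],
  [0,0,0,0,0,0],
  [0,0,0,0,0,0],
  [0,0,0,0,0,0],
  [0,0,0,0,0,0],
])

```text
time: 19.67
ee_pos: [0.4962, 0.2489, 0.0713]
eef_rot: [-0.168, 0.986, -0.001, -0.0]
ft_force: [-0.1, -5.1, 3.7]
width: 0.0158
grip_force: 20.0
```

Run:
```python
from h import *
delta([.495,.249,.069],np.radians(109.5)); s=read_state();print(s["width"],s["ft_force"],s["torque"],s["joint_positions"])
```

```text
tcp [0.4962 0.2489 0.0713] t 19.67 shift [0.004 0.002 0.008]
turn [-0.001 -0.    -0.004]
0.01575866745586509 [-0.13395154 -5.12424114  3.71067246] [-0.93605516 -0.13145701  0.01696749] [ 0.24669782  0.50653797 -0.97864974  1.77751185  0.46696033  1.11092421
  1.01939477]
```

Request:
drive_tool([
  [0,0,0,0,0,0.13],
  [0,0,0,0,0,0.28],
  [0,0,0,0,0,0.43],
  [0,0,0,0,0,0.58],
  [0,0,0,0,0,0.73],
])

```text
time: 20.08
ee_pos: [0.4962, 0.2491, 0.0713]
eef_rot: [0.12, 0.993, -0.0, 0.0]
ft_force: [0.4, -3.5, 1.3]
width: 0.0156
grip_force: 20.0
```

Request:
drive_tool([
  [0,0,0,0,0,0.15],
  [0,0,0,0,0,0.3],
  [0,0,0,0,0,0.45],
  [0,0,0,0,0,0.6],
  [0,0,0,0,0,0.73],
])

```text
time: 20.5
ee_pos: [0.4963, 0.2494, 0.0713]
eef_rot: [0.396, 0.918, 0.0, 0.0]
ft_force: [2.1, -2.8, 0.5]
width: 0.0158
grip_force: 20.0
```

Request:
drive_tool([
  [0,0,0,0,0,0.07],
  [0,0,0,0,0,0.07],
  [0,0,0,0,0,0.07],
  [0,0,0,0,0,0.07],
  [0,0,0,0,0,0.07],
])

```text
time: 20.92
ee_pos: [0.4963, 0.2494, 0.0714]
eef_rot: [0.418, 0.908, 0.0, 0.0]
ft_force: [3.7, -4.2, -0.2]
width: 0.0158
grip_force: 20.0
```

Run:
```python
from h import *
delta([.495,.249,.069],np.radians(109.5)); s=read_state();print(s["width"],s["ft_force"],s["torque"],s["joint_positions"])
```

```text
tcp [0.4963 0.2494 0.0714] t 20.92 shift [ 0.002 -0.004  0.008]
turn [ 0.000e+00  1.000e-03 -1.532e+00]
0.015810495598002232 [ 3.65764864 -4.18254349 -0.24661241] [-0.73768929 -0.9737495   0.03294007] [ 0.0786526   0.42056393 -0.75121996  1.78488207  0.32492509  1.06349784
 -0.08109871]
```

Turned 1.20 rad; now I release, rise and look.

Request:
drive_tool([
  [0,0,0,0,0,0],
  [0,0,0,0,0,0],
  [0,0,0,0,0,0],
  [0,0,0,0,0,0],
  [0,0,0,0,0,0],
], claw=0)

```text
time: 21.33
ee_pos: [0.4957, 0.2499, 0.0713]
eef_rot: [0.418, 0.908, 0.0, -0.0]
ft_force: [-0.8, 0.2, 0.7]
width: 0.0412
grip_force: 0.0
```

Request:
drive_tool([
  [0,0,0,0,0,0],
  [0,0,0,0,0,0],
  [0,0,0,0,0,0],
  [0,0,0,0,0,0],
  [0,0,0,0,0,0],
])

```text
time: 21.75
ee_pos: [0.4959, 0.2496, 0.0713]
eef_rot: [0.419, 0.908, -0.0, 0.0]
ft_force: [0.5, 0.4, 0.0]
width: 0.0747
grip_force: 0.0
```

Request:
drive_tool([
  [0,0,-0.07,0,0,0],
  [0,0,-0.15,0,0,0],
  [0,0,-0.25,0,0,0],
  [0,0,-0.35,0,0,0],
  [0,0,-0.45,0,0,0],
])

```text
time: 22.17
ee_pos: [0.4956, 0.2496, 0.2077]
eef_rot: [0.418, 0.908, -0.0, -0.0]
ft_force: [0.8, -0.7, -1.2]
width: 0.0869
grip_force: 0.0
```

Request:
drive_tool([
  [0,0,-0.1,0,0,0],
  [0,0,-0.2,0,0,0],
  [0,0,-0.3,0,0,0],
  [0,0,-0.35,0,0,0],
  [0,0,-0.35,0,0,0],
])

```text
time: 22.58
ee_pos: [0.4969, 0.2506, 0.3152]
eef_rot: [0.419, 0.908, 0.002, 0.002]
ft_force: [-0.7, 0.4, 1.2]
width: 0.0871
grip_force: 0.0
```

Run:
```python
from h import *
s=read_state();print(s["width"],s["ft_force"],s["ee_pos"],s["time"])
a=camera("side"); b=camera("top")
f=lambda i,r:cv2.resize(i[r[1]:r[3],r[0]:r[2]],(390,390),interpolation=2)
cv2.imwrite("pics/two6.png",np.hstack([f(a,(240,190,340,290)),f(b,(190,140,330,280))]))
```

```text
0.08706160372846984 [-0.72825309  0.40284544  1.17685651] [0.4968729  0.2505896  0.31517418] 22.5833
```

View pics/two6.png

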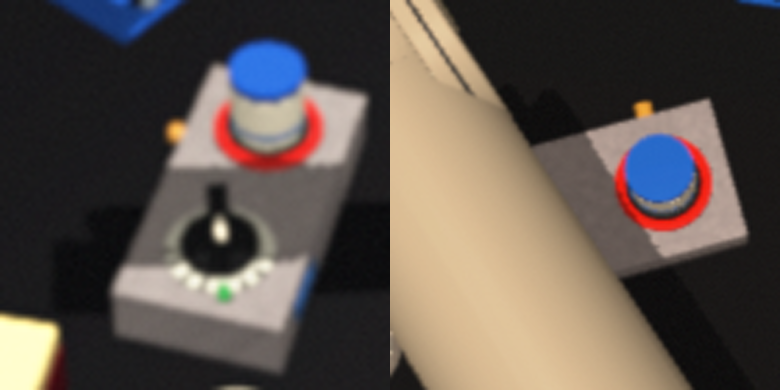

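The dial's pointer (left crop, (220,232)) faces the green mark at (224,293). The cartridge stands upright with its flange on the block, and the arm is clear.

```bash
python3 -c "from bench import *; print(close_job())"
```

```text
the job is handed in; nothing more can be done
None
```

The job is handed in: the cartridge was released upright in the raised sleeve, then pressed down until the sleeve hit its stop; the dial points at the green mark (turned 1.20 rad), all by 22.6 s of the 58 s allowed. Force peaked at 93.5 N in the readings, against the 120 N limit.

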